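# Clamp a resin test coupon under the bench microscope

### The job

Get the longest of the three pencil-and-resin blocks on the plywood board ready for inspection under the microscope: draw the stage's sprung curved arm right back until it stays open, then gently lower the block flat onto the stage into the corner of the fixed edges and let go of it. Then nudge the arm back over its dead point so that it springs shut and clamps the block tight against the long fixed edge, with the block's far end up against the end stop. Do not drop the block in, do not bump the microscope head, and leave everything else on the bench where it is.

Things in the scene. Friction and masses are not known exactly. Their poses are not given: they have to be found in the camera images.
- coupon_mid (a point): Centre of the block to inspect: sawn bar of pencils cast in brown resin (pencil ends on top), 70 mm long (its x) x 30 wide (y) x 24 high (z), about 55 g, flat on the plywood board, its length pointing 15 to 80 degrees to the right of straight ahead. The longest of three like blocks (others 45 and 30 long) lying side by side, about 90 apart, in any order. Either end may go forward.
- seat (a point): Where the block's centre must come to be, 12 mm above the stage's flat top (top 38 above the bench). x: along the stage towards the pillar, 37 to 66 degrees to the right of straight ahead; y to its left; z up. Steel strips 6 high: the long fixed edge runs along x, its face at y = -15; the end stop at the far end has its face at x = +35 (y -23 to +7). The near end and the +y side are open. Keep fingers above the strips.
- pivot (a point): The sprung arm's vertical pivot, at x = +35, y = +50 mm in the frame of seat, same height, axes as the seat's. Hub 33 across, top 16 above the stage; from it an over-centre coil spring runs 45 along +x to a post, both up to 28 above the stage. The stage plate reaches from x = -82 to +88, y = -58 to +82 about the seat.
- clip_knob (a point): Upright thumb knob on the arm's free end: dark steel post, 12 mm in diameter, its top 39 above the stage, free to pinch or push over its upper 23; this point is 27 above the stage. It lies 71 from the pivot: with the arm at 0 at x = -68, y = -20 from it (seat's axes), turning with the arm. The arm: steel strip 8 high (7 to 16 above the stage), curving to a round nose, then out to the knob.
- clip (a joint): Angle of the sprung arm, rad. 0: at rest without a block (nose 8 mm inside the block's place); grows clockwise from above as the knob is drawn back, to a stop at 0.85; 0.16 on a seated block. A spring urges it shut (4 N at the knob); past 0.60, dead centre, the same spring carries it to 0.85, where it stays, 45 mm clear of the block's place. Pushed back below 0.60 (3 N) it springs shut in half a second.
- scope_head: Microscope barrel over the stage, 30 mm in diameter (36 from 190 up), upright through seat; lower end 158 above the bench, 120 above the stage; clamp ring 48 across from 238 up; boom along +x to a pillar 118 beyond the seat. An upright hand does not fit under it: come in along the seat's +x from its open near end, tool tilted about 40 degrees. Origin on the bench below the seat.
- coupon: The same block as coupon_mid; origin at the centre of its underside, 12 mm below.
- board: Plywood board, 130 (x) x 310 (y) x 9 mm high, fixed, on which the three blocks lie. Origin under its centre.
- offcut_mid: Bystander: block like the coupon, 45 x 30 x 24 mm. Origin at the centre of its underside.
- offcut_small: Bystander: block like the coupon, 30 x 30 x 24 mm. Origin at the centre of its underside.
- scraper: Bystander: filling knife, 220 mm long, lying flat near the far side of the bench.
- mixing_cup: Bystander: clear cup, 84 mm across, 100 high, with a stirring stick that stands out 60 above it, behind the board.
- sanding_block: Bystander: cork block 100 x 60 x 28 mm on the bench near the robot, between board and microscope.
- tape_roll: Bystander: roll of tape, 100 mm across, 24 high, beyond the microscope.
- spanner: Bystander: spanner, 190 mm long, flat on the bench to the right, near the robot.
- hardener: Bystander: small white bottle, 56 mm across, 130 high, on the right, beside the microscope.
There are look-alikes about, which are no part of the job. What is shaped like the coupon but white or yellow is not meant.

How it is judged:
By the outcome, as a careful person would: the job done as asked, in the order asked, and still so for the second after the job is handed in, with the robot touching nothing.
It also fails if it takes over 64 s, if anything falls off the work surface, if the arm or the gripper's body presses on something with over 40 N, if the wrist force passes 120 N, or if a joint passes its speed limit or range.

### The arm

A 6-joint arm with a two-finger parallel gripper is mounted at the origin on the work surface. World frame = base frame: x ahead of the robot, y to its left, z up, the work surface at z = 0. Lengths are in m, angles in rad, forces in N, time in s.
With the tool pointing down it reaches from about 0.3 to 0.775 m from the base axis. Payload 14.6 kg.
Tool frame: the origin (TCP) lies midway between the tips of the shut fingers; the grasp point (between the pads) lies hold_point_z behind it (hold_point_z is the distance from the TCP to the grasp point, in m); y points along the fingers, z is the direction in which the jaws open and shut, and the axes are right-handed (so a half turn about y gives the same grasp; the last joint's range is limited). The gripper opens to 85 mm and grips with 20 to 120 N. Pads are 22 mm wide; open, the fingers measure 114 mm over their backs; the gripper's body (76 mm by 85 mm) begins 54 mm behind the grasp point. The pads swing forward as they close: fully open they stand 13 mm farther back than shut.
Start: joints at [1.273, 0.3, 1.521, -0, 1.321, -0.067], TCP at [0.126, 0.535, 0.231] pointing down, gripper open.
Joint ranges: [-3.03, 3.03], [-0.79, 2.21], [0.23, 2.52], [-1.04, 4.18], [0, 3.07], [-2.55, 2.55]. Speed limits (rad/s): [2.22, 2.22, 2.57, 3.14, 3.14, 3.14].

### API

Orientations are given as a unit quaternion [w, x, y, z].
In Python, from plant import observe, read_camera, job_done, hold_point_z gives the robot as it stands.
- The arm moves only by the tool carry_out, never from a script. Its argument "motion" is a list of rows, each a list of 7 numbers: the turn, a rotation vector about the tool's x, y, z in rad, then the shift along the tool's x, y, z in mm, then the opening, from 0 (shut) to 1 (fully open). A call has 1 to 12 rows; each row is the pose to reach, as a shift and turn from the pose commanded when the call began, along the tool's axes at that moment; what a row does not reach only later rows make up. A row lasts 1/8 s, in which the tool goes at most 62.5 mm and 10.7 degrees, less where a joint would pass 70% of its speed; a pose out of reach is approached as far as the arm can. A call with a gripper value outside its range is refused whole. The fingers move at their own pace and stop on an object; "force" is the grip in N (left out, the last holds). Time passes only in rows, so rows that repeat a pose let the fingers close. It gives the time, the measured TCP pose, the force and the opening at its end, in the units of the state.
- observe(): the state, without advancing time (a new reading comes with each control period).
- read_camera(name): name is "scene" or "top" or "wrist"; returns a dict with "image" (384x512x3 uint8, blue, green, red), "camera_matrix" (3x3 intrinsics, pixels), "T" (4x4, takes a point from camera to world coordinates); the wrist camera has in their place "mount" (4x4, takes a point from camera to tool coordinates, whose origin is the TCP and whose axes are the tool frame's). Camera axes: x right, y up, looking along -z (the intrinsics and any distortion apply to the point x, -y, -z); pixel columns grow to the right and rows downward; lengths in m; the calibration is good to about 2 mm. A picture is of the moment at which its call begins: read the wrist's pose just before it. There is no depth.
- job_done(): hands the job in, once; it reports no verdict.
The state is a dict: "time_s": time; "qpos": joint angles; "qd": joint speeds; "tau": joint torques, N m; "tool_pos": TCP position; "tcp_rot": TCP orientation; "force": force on the tool from outside, world axes, zero at the start; "ft_torque": the same for the moment, N m; "grip_width": opening from 0.0 (shut) to 1.0 (fully open).
Only numpy, scipy, OpenCV 4.12 (cv2) and the standard library are available. Lean on these libraries where they do the work, as an engineer would, in place of code of your own. Each camera call takes 0.05 s, during which the arm holds its last target. There are 200 camera calls.

## Working session

There is one attempt and no reset: what is moved stays moved. The work goes in short steps, Python scripts to look and compute and a tool call to move; the robot and the scene stay as the last step left them, time stands still between calls to the robot, and variables do not carry over. Pictures are saved under pics/ and viewed, about 8 in all and at most 12, crops included, and the job is handed in when it is done.

Besides the shell and the picture viewer there is one more tool, called after ">>>" by a JSON object that holds its "method" and its "body". carry_out: Moves the arm, as the interface text tells. Its arguments: {"type":"object","properties":{"motion":{"type":"array"},"force":{"type":"number"}},"required":["motion"]}

```bash
ls; mkdir -p pics; cat > h.py <<'E'
import numpy as np, cv2
from scipy.spatial.transform import Rotation as R
from plant import observe, read_camera, hold_point_z
def rot(q): return R.from_quat([q[1],q[2],q[3],q[0]])
def cam(name):
    s=observe(); c=read_camera(name)
    if 'T' in c: T=np.array(c['T'])
    else:
        W=np.eye(4); W[:3,:3]=rot(s['tcp_rot']).as_matrix(); W[:3,3]=s['tool_pos']; T=W@np.array(c['mount'])
    return c['image'],np.array(c['camera_matrix']),T,c
def ray(K,T,u,v):
    d=np.array([(u-K[0,2])/K[0,0],-(v-K[1,2])/K[1,1],-1]); return T[:3,3],T[:3,:3]@d
def onz(K,T,u,v,z):
    o,d=ray(K,T,u,v); return o+d*(z-o[2])/d[2]
def proj(K,T,p):
    q=T[:3,:3].T@(np.array(p)-T[:3,3]); return np.array([K[0,2]+K[0,0]*q[0]/-q[2],K[1,2]-K[1,1]*q[1]/-q[2]])
E
python3 - <<'E'
from h import *
print(observe(),hold_point_z)
for n in ['scene','top','wrist']:
    im,K,T,c=cam(n); cv2.imwrite(f'pics/{n}0.png',im); print(n,[k for k in c],K.tolist(),T.round(3).tolist(),c.get('distortion'))
E
```

```text
pics
{'time_s': 0.0, 'qpos': array([ 1.27336278e+00,  3.00495209e-01,  1.52163010e+00, -5.72470587e-06,
        1.32066740e+00, -6.65949232e-02]), 'qd': array([-0.00060565, -0.00087693, -0.00048892, -0.00130364,  0.0006461 ,
       -0.00104641]), 'tau': array([-1.32889301e-03, -5.43511856e+01, -3.61781681e+01, -9.57392194e-05,
        4.10073742e-03, -2.25316342e-06]), 'tool_pos': array([0.12576633, 0.53517652, 0.23068735]), 'tcp_rot': array([-0.70198441,  0.70281967, -0.08150705,  0.08135731]), 'force': array([ 0.56391856,  0.67068845, -0.57515224]), 'ft_torque': array([-0.01257441,  0.00018769, -0.04362623]), 'grip_width': 1.003132873247117} 0.0187
scene ['image', 'camera_matrix', 'T'] [[377.8445838756096, 0.0, 265.2899485272379], [0.0, 377.8445838756096, 190.5889200100423], [0.0, 0.0, 1.0]] [[-0.846, -0.433, 0.312, 0.918], [0.534, -0.687, 0.493, 0.575], [0.001, 0.583, 0.812, 0.973], [0.0, 0.0, 0.0, 1.0]] None
top ['image', 'camera_matrix', 'T'] [[407.4975921240205, 0.0, 258.41446571514837], [0.0, 407.4975921240205, 189.85531556087625], [0.0, 0.0, 1.0]] [[-0.02, 0.997, -0.08, 0.47], [-1.0, -0.019, 0.011, 0.046], [0.01, 0.08, 0.997, 1.469], [0.0, 0.0, 0.0, 1.0]] None
wrist ['image', 'camera_matrix', 'mount'] [[320.40822921432203, 0.0, 253.8824812632485], [0.0, 320.40822921432203, 183.7861156409275], [0.0, 0.0, 1.0]] [[0.229, -0.938, -0.26, 0.06], [0.974, 0.22, 0.061, 0.552], [-0.0, -0.267, 0.964, 0.374], [0.0, 0.0, 0.0, 1.0]] None
```

```bash
python3 - <<'E'
import cv2,numpy as np
t=cv2.imread('pics/top0.png'); cv2.imwrite('pics/top0b.png',cv2.resize(t,(800,600),interpolation=cv2.INTER_CUBIC))
s=cv2.imread('pics/scene0.png'); cv2.imwrite('pics/scene0b.png',cv2.resize(s,(800,600),interpolation=cv2.INTER_CUBIC))
E
```

```text
(no output)
```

View pics/top0b.png

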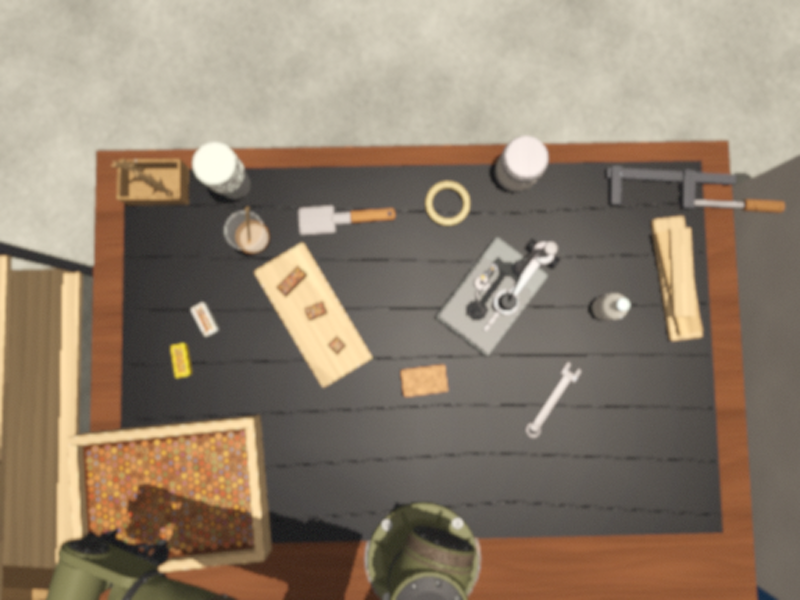

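View pics/scene0b.png

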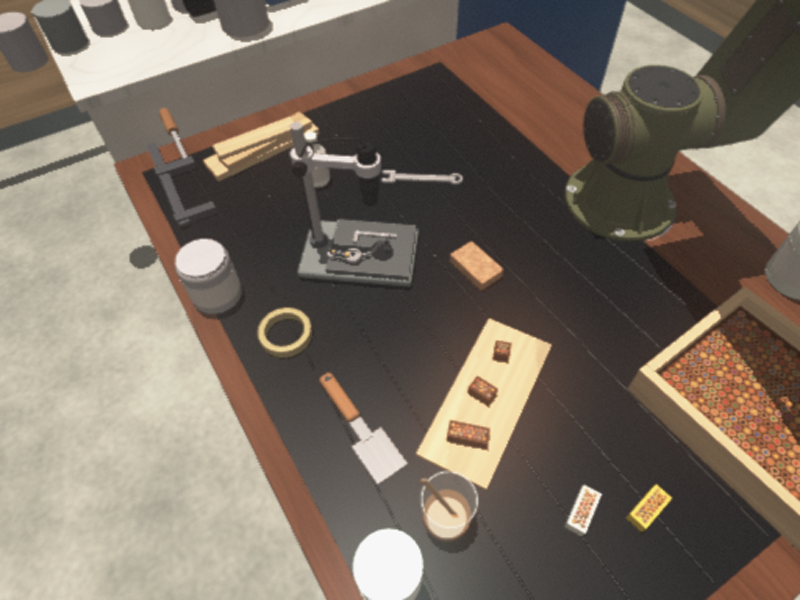

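The top view (800×600 scale) shows three brown blocks on the plywood, at (291,280), (315,311) and (337,346). The white (204,319) and yellow (180,360) look-alikes are off the board. The stage is near (500,295), and the longest block is the one at (291,280), which is (468,433) in the scene view. I'll confirm it with an enlarged crop and measure it.

```bash
python3 - <<'E'
from h import *
for n,box in [('top',(150,140,250,260)),('scene',(260,200,360,320))]:
    im,K,T,c=cam(n)
    h=cv2.cvtColor(im,cv2.COLOR_BGR2HSV)
    x0,y0,x1,y1=box
    m=((h[...,2]<150)&(h[...,1]>90)).astype(np.uint8)*255
    mm=np.zeros_like(m); mm[y0:y1,x0:x1]=m[y0:y1,x0:x1]
    for ct in cv2.findContours(mm,cv2.RETR_EXTERNAL,cv2.CHAIN_APPROX_SIMPLE)[0]:
        a=cv2.contourArea(ct)
        if 30<a<1500:
            r=cv2.minAreaRect(ct); P=np.array([onz(K,T,*p,.033)[:2] for p in cv2.boxPoints(r)])
            l=np.linalg.norm(np.diff(P,axis=0),axis=1); i=np.argmax(l[:2]); d=P[i+1]-P[i]
            print(n,a,np.round(r[0],1),'ctr',P.mean(0).round(4),'sizes',l[:2].round(3),'yaw',np.degrees(np.arctan2(d[1],d[0])).round(1))
a=cv2.imread('pics/top0.png')[140:240,270:370]; b=cv2.imread('pics/scene0.png')[70:190,185:275]; d=cv2.imread('pics/top0.png')[150:250,150:250]
f=lambda x:cv2.resize(x,(400,300) if x is b else (400,400),interpolation=cv2.INTER_CUBIC)
b=cv2.imread('pics/scene0.png')[130:190,185:275]; b=cv2.resize(b,(400,267),interpolation=cv2.INTER_CUBIC)
d2=cv2.resize(cv2.imread('pics/top0.png')[155:235,155:245],(300,267),interpolation=cv2.INTER_CUBIC)
o=np.zeros((600,800,3),np.uint8); o[:330,:330]=cv2.resize(a,(330,330),interpolation=cv2.INTER_CUBIC)
o[:267,340:740]=b; o[330:597,340:640]=d2
cv2.imwrite('pics/c1.png',o)
E
```

```text
scene 98.5 [298.6 282.6] ctr [0.6407 0.3   ] sizes [0.015 0.068] yaw 137.7
scene 73.0 [308.3 253.6] ctr [0.5701 0.2462] sizes [0.031 0.048] yaw 143.5
scene 42.5 [320.5 228. ] ctr [0.4931 0.1997] sizes [0.026 0.02 ] yaw 147.8
```

View pics/c1.png

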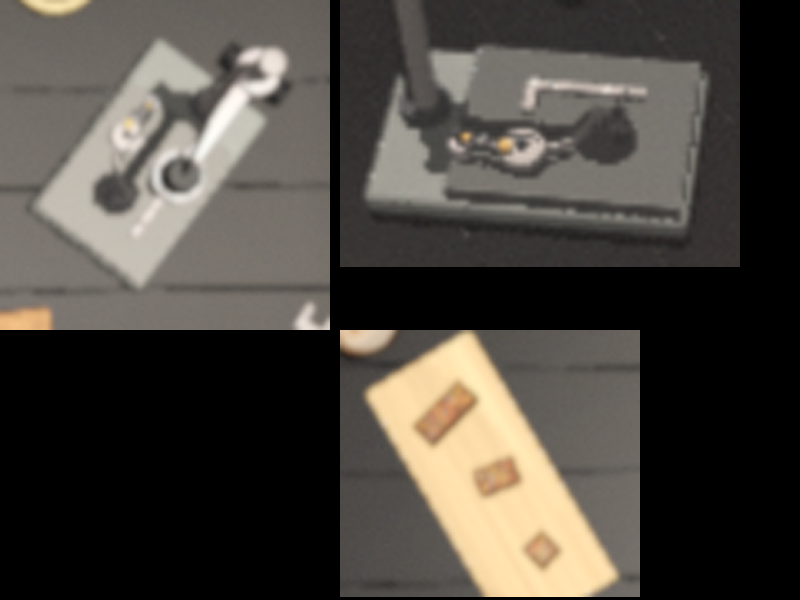

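The longest block is confirmed: it's at the upper left in the board crop, about 70×30 by eye. The stage's x axis runs about 38° right of ahead. Next I'll write a pose helper and plan a viewpoint above the near end of the stage.

```bash
cat >> h.py <<'E'
def pose(heading_deg,tilt_deg):
    a,t=np.radians([heading_deg,tilt_deg]); hd=np.array([np.cos(a),np.sin(a),0])
    y=np.sin(t)*hd-np.cos(t)*np.array([0,0,1]); best=None
    z=np.array([-hd[1],hd[0],0]); z*=SGN
    return R.from_matrix(np.column_stack([np.cross(y,z),y,z]))
SGN=1
def delta(p,Rt,cp=None,cR=None):
    s=observe(); R0=rot(s['tcp_rot']) if cR is None else cR; p0=s['tool_pos'] if cp is None else cp
    return (R0.inv()*Rt).as_rotvec().round(4), (1000*R0.inv().apply(np.array(p)-p0)).round(1)
E
python3 - <<'E'
from h import *
s=observe(); M=rot(s['tcp_rot']).as_matrix(); print(M.round(3))
im,K,T,c=cam('wrist'); print(np.array(c['mount']).round(4).tolist())
im,K,T,c=cam('top')
st=onz(K,T,315.5,190,.038); bl=onz(K,T,186.8,179.6,.033); print(st,bl)
p=[onz(K,T,270+u/3.3,140+v/3.3,.03)[:2].round(3) for u,v in [(138,288),(268,115),(33,207),(160,38)]]; print(p)
p=[onz(K,T,155+(u-340)*.3,155+(v-330)*.3,.033)[:2].round(3) for u,v in [(415,425),(461,382),(477,400),(429,443)]]; print(p)
for sg in(1,-1):
    import h; h.SGN=sg
    print(sg,delta([.4,0,.2],pose(-38,40)),pose(-38,40).as_matrix().round(2).tolist())
E
```

```text
[[ 0.973 -0.     0.229]
 [-0.229 -0.     0.973]
 [-0.    -1.    -0.   ]]
[[-0.0002, -0.9637, -0.2671, -0.0684], [-0.0009, 0.2671, -0.9637, -0.1428], [1.0, 0.0, -0.0009, 0.0012], [0.0, 0.0, 0.0, 1.0]]
[ 0.58063662 -0.17193058  0.038     ] [0.62644384 0.28197142 0.033     ]
[array([ 0.45 , -0.156]), array([ 0.633, -0.302]), array([ 0.538, -0.046]), array([ 0.719, -0.188])]
[array([0.613, 0.315]), array([0.658, 0.266]), array([0.639, 0.249]), array([0.594, 0.3  ])]
1 (array([-0.1506,  0.4147, -0.687 ]), array([ 389.4,   31.3, -458.4])) [[0.6, 0.51, 0.62], [-0.47, -0.4, 0.79], [0.64, -0.77, -0.0]]
-1 (array([-0.9329, -2.5634,  0.2046]), array([ 389.4,   31.3, -458.4])) [[-0.6, 0.51, -0.62], [0.47, -0.4, -0.79], [-0.64, -0.77, 0.0]]
```

```bash
python3 - <<'E'
from h import *
im,K,T,c=cam('wrist'); m=np.array(c['mount'])[:3,3]
Rt=pose(-38,22); p=np.array([.40,-.035,.36])-Rt.apply(m); print(p,delta(p,Rt))
E
```

```text
[ 0.49137553 -0.10785737  0.25323182] (array([-0.0828,  0.4271, -0.3779]), array([ 503. ,  -22. , -542.5]))
```

>>> {"method": "carry_out", "body": {"motion": [[-0.083,0.427,-0.378,480,-22,-531,0.3],[-0.083,0.427,-0.378,480,-22,-531,0.3],[-0.083,0.427,-0.378,480,-22,-531,0.3],[-0.083,0.427,-0.378,480,-22,-531,0.3],[-0.083,0.427,-0.378,480,-22,-531,0.3],[-0.083,0.427,-0.378,480,-22,-531,0.3],[-0.083,0.427,-0.378,480,-22,-531,0.3],[-0.083,0.427,-0.378,480,-22,-531,0.3],[-0.083,0.427,-0.378,480,-22,-531,0.3],[-0.083,0.427,-0.378,480,-22,-531,0.3],[-0.083,0.427,-0.378,480,-22,-531,0.3],[-0.083,0.427,-0.378,480,-22,-531,0.3]]}}

```text
time_s: 1.9
tool_pos: [0.4722, -0.0941, 0.2534]
tcp_rot: [-0.612, 0.7, -0.099, 0.354]
force: [-1.0, 0.1, 0.0]
grip_width: 0.303
```

```bash
python3 - <<'E'
from h import *
im,K,T,c=cam('wrist'); s=observe(); print(s['time_s'],s['tool_pos'],s['qpos'].round(2))
np.savez('w1.npz',im=im,K=K,T=T)
cv2.imwrite('pics/w1.png',cv2.resize(im,(800,600),interpolation=cv2.INTER_CUBIC))
E
```

```text
1.95 [ 0.47304965 -0.09526153  0.25335399] [-0.19 -0.04  1.9  -0.21  0.95 -1.  ]
```

View pics/w1.png

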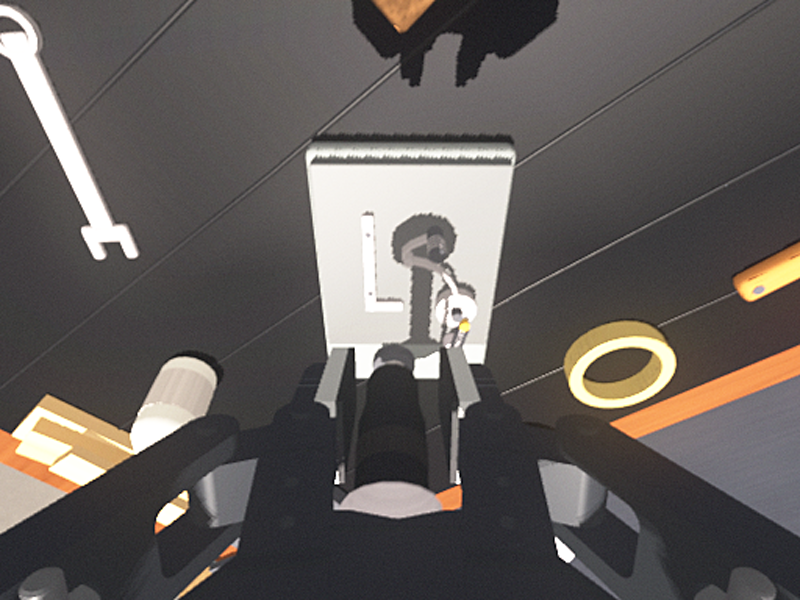

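The wrist view (upside down, near end at the top) shows the plate's near corners at about (312,160) and (513,160). The pale L has its long strip at x≈368 over rows 213–308 and its end stop at about (388,306). The pivot is at (457,312), and the knob is in shadow near (437,240). I'll enlarge it to pick edges.

```bash
python3 - <<'E'
import numpy as np,cv2
im=np.load('w1.npz')['im']; c=im[85:225,190:335]; o=cv2.resize(c,None,fx=4.1,fy=4.1,interpolation=cv2.INTER_CUBIC)
cv2.imwrite('pics/w1c.png',np.clip(255*(o/255.)**.8,0,255).astype(np.uint8)); print(o.shape)
E
```

```text
(574, 594, 3)
```

View pics/w1c.png

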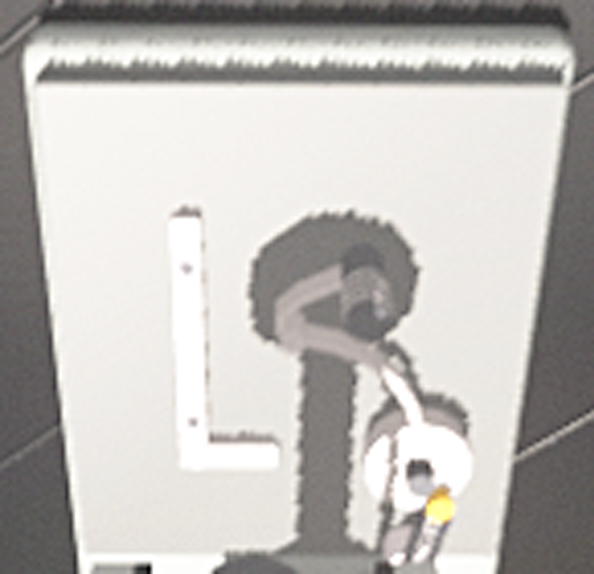

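```bash
cat >> h.py <<'E'
def seatT(): # seat frame -> world
    d=np.load('seat.npz'); return d['p'],d['yaw']
def S(x,y,z): # seat coords mm, z above stage top -> world m
    p,a=seatT(); return np.array([p[0]+(x*np.cos(a)-y*np.sin(a))/1000,p[1]+(x*np.sin(a)+y*np.cos(a))/1000,.038+z/1000])
def inS(w):
    p,a=seatT(); d=(np.array(w)-[p[0],p[1],.038])*1000; c,s=np.cos(a),np.sin(a); return np.array([c*d[0]+s*d[1],-s*d[0]+c*d[1],d[2]])
E
python3 - <<'E'
from h import *
d=np.load('w1.npz'); K,T=d['K'],d['T']
px=lambda u,v:(190+u/4.1,85+v/4.1)
pts=[((200,212),None,.044),((208,438),(35,-15),.044),((280,440),(35,7),.044),((38,83),(-82,-58),.038),((562,83),(-82,82),.038)]
A=[];B=[];W=[]
for q,m,z in pts:
    w=onz(K,T,*px(*q),z); W.append(w); print(q,w.round(4))
    if m: A.append(m);B.append(w[:2])
A=np.array(A)/1000.;B=np.array(B)
H=(A-A.mean(0)).T@(B-B.mean(0)); a=np.arctan2(H[0,1]-H[1,0],H[0,0]+H[1,1])
c,s=np.cos(a),np.sin(a);p=B.mean(0)-np.array([[c,-s],[s,c]])@A.mean(0)
print('yaw',np.degrees(a),'seat',p,'res mm',(1000*(B-(A@np.array([[c,s],[-s,c]])+p))).round(1).tolist())
l=W[1]-W[0];print('edge yaw',np.degrees(np.arctan2(l[1],l[0])),'len',np.linalg.norm(l), 'plate yaw',np.degrees(np.arctan2(*(W[4]-W[3])[:2]*[-1,1])))
np.savez('seat.npz',p=p,yaw=a)
for n,q in [('pivot',(35,50,16)),('knobtop0',(-33,30,39)),('knobmid',(-33,30,16)),('post',(80,50,28)),('endL',(-50,-15,6)),('corner',(35,-15,6))]:
    u=proj(K,T,S(*q)); print(n,((u-[190,85])*4.1).round(0))
# two-view check, scene cam strip corner and top cam barrel
im,K2,T2,c=cam('scene'); print('scene corner',proj(K2,T2,S(35,-15,6)),'pivot',proj(K2,T2,S(35,50,16)),'near',proj(K2,T2,S(-82,-58,0)))
E
```

```text
(200, 212) [ 0.5089 -0.1431  0.044 ]
(208, 438) [ 0.5713 -0.1919  0.044 ]
(280, 440) [ 0.5857 -0.1748  0.044 ]
(38, 83) [ 0.456  -0.1542  0.038 ]
(562, 83) [ 0.5403 -0.0469  0.038 ]
yaw -38.13059093763128 seat [ 0.55436644 -0.15960253] res mm [[-1.3, 1.2], [-0.5, 0.9], [2.0, 0.4], [-0.2, -2.4]]
edge yaw -37.99341577239188 len 0.07923884181777645 plate yaw -38.169149180456785
pivot [420. 463.]
knobtop0 [371. 319.]
knobmid [365. 272.]
post [414. 596.]
endL [200. 199.]
corner [208. 442.]
scene corner [229.0581093  149.53999439] pivot [225.56975343 162.72695798] near [265.83220354 143.86443034]
```

The model fits within about 2 mm, and the projected knob, pivot and scene corner all agree with the pictures. Next I'll straddle the knob with the tool tilted 40° and swing it open.

```bash
python3 - <<'E'
from h import *
yaw=np.degrees(seatT()[1]); Rt=pose(yaw,40); y=Rt.as_matrix()[:,1]
print('now in seat',inS(observe()['tool_pos']), 'seat x in tool', Rt.inv().apply(S(1,0,0)-S(0,0,0)).round(5)*1000,'y',Rt.inv().apply(S(0,1,0)-S(0,0,0)).round(5)*1000)
P=S(-33,30,24); print('A',delta(P-.06*y,Rt)); print('P',delta(P,Rt))
for th in [.15,.3,.45,.6,.75,.85]:
    c,s=np.cos(th),np.sin(th); k=np.array([35-68*c-20*s,50+68*s-20*c]); print(th,k.round(1))
E
```

```text
now in seat [-105.38573604    1.15028152  215.14179831] seat x in tool [0.77 0.64 0.  ] y [0. 0. 1.]
A (array([ 0.0006, -0.0005, -0.3142]), array([-23. , 147.3,  28.9]))
P (array([ 0.0006, -0.0005, -0.3142]), array([ -4.5, 204.3,  29. ]))
0.15 [-35.2  40.4]
0.3 [-35.9  51. ]
0.45 [-34.9  61.6]
0.6 [-32.4  71.9]
0.75 [-28.4  81.7]
0.85 [-24.9  87.9]
```

>>> {"method": "carry_out", "body": {"motion": [[0,0,-0.314,-23,100,29,0.35],[0,0,-0.314,-23,147,29,0.35],[0,0,-0.314,-23,147,29,0.35],[0,0,-0.314,-23,147,29,0.35],[0,0,-0.314,-17,166,29,0.35],[0,0,-0.314,-11,185,29,0.35],[0,0,-0.314,-4.5,204,29,0.35],[0,0,-0.314,-4.5,204,29,0.35]]}}

```text
time_s: 3.0
tool_pos: [0.5525, -0.1144, 0.0801]
tcp_rot: [-0.558, 0.707, -0.0, 0.435]
force: [-0.5, -0.1, -0.3]
grip_width: 0.348
```

```bash
python3 - <<'E'
from h import *
im,K,T,c=cam('wrist'); s=observe(); print(s['time_s'],inS(s['tool_pos']),s['force'].round(1),s['grip_width'])
cv2.imwrite('pics/w2.png',cv2.resize(im,(800,600),interpolation=cv2.INTER_CUBIC))
E
```

```text
3.05 [-29.73577269  34.37900146  42.43753202] [ 0.2 -0.3  0.7] 0.3504350784666681
```

View pics/w2.png

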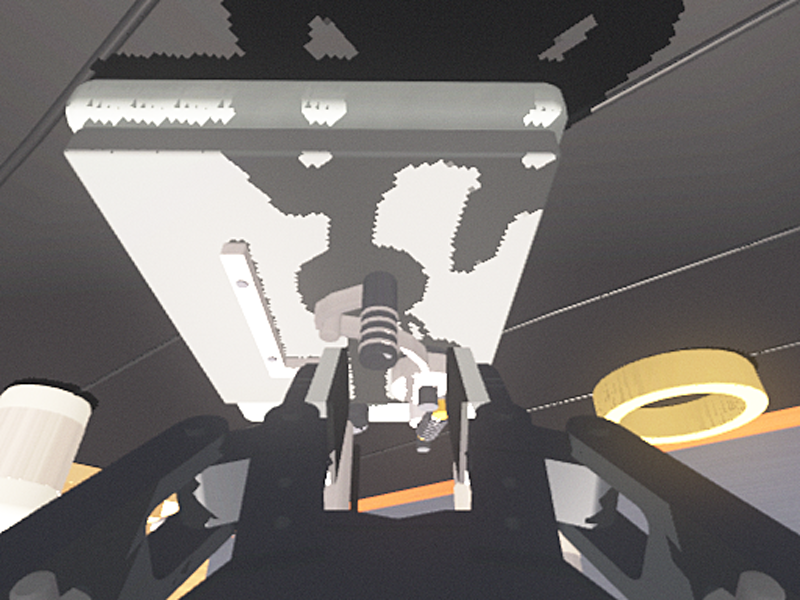

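>>> {"method": "carry_out", "body": {"motion": [[0,0,0,0,0,0,0.35],[0,0,0,0,0,0,0.35]]}}

```text
time_s: 3.3
tool_pos: [0.5525, -0.1143, 0.0811]
tcp_rot: [-0.558, 0.706, 0.0, 0.435]
force: [0.3, 0.1, 0.3]
grip_width: 0.348
```

```bash
python3 - <<'E'
from h import *
s=observe(); Rt=pose(np.degrees(seatT()[1]),40); print(inS(s['tool_pos']),s['force'].round(1),s['qpos'].round(2),s['qd'].round(3)); print(delta(S(-33,30,24),Rt))
E
```

```text
[-29.45932312  34.4343579   43.06384185] [0.3 0.1 0.3] [-0.14  0.35  2.01 -1.04  0.36 -0.13] [-0.003  0.004 -0.003  0.    -0.001 -0.002]
(array([-0.0039,  0.002 , -0.036 ]), array([-14.5,  12.8,  -4.5]))
```

Joint 4 has hit its limit (-1.04) at 40° tilt. The kinematics suggest about 30° stays in range, and the barrel still clears by over 15 mm there, so I'll use less tilt.

>>> {"method": "carry_out", "body": {"motion": [[0,0,0.17,0,0,0,0.35],[0,0,0.17,0,0,0,0.35],[0,0,0.17,0,0,0,0.35]]}}

```text
time_s: 3.68
tool_pos: [0.5531, -0.1151, 0.0814]
tcp_rot: [-0.593, 0.704, -0.06, 0.387]
force: [-0.1, 0.4, 0.1]
grip_width: 0.349
```

```bash
python3 - <<'E'
from h import *
s=observe(); Rt=pose(np.degrees(seatT()[1]),30); print(inS(s['tool_pos']),s['force'].round(1),s['qpos'].round(2)); print(delta(S(-33,30,24),Rt))
print('seat x,z in tool', Rt.inv().apply(S(1,0,0)-S(0,0,0)).round(5)*1000, Rt.inv().apply([0,0,1]).round(2))
E
```

```text
[-28.47829914  34.26566876  43.42365545] [-0.1  0.4  0.1] [-0.17  0.36  1.92 -0.51  0.47 -0.67]
(array([-0.0034,  0.0012, -0.0301]), array([-13.2,  14.9,  -4.3]))
seat x,z in tool [0.87 0.5  0.  ] [ 0.5  -0.87  0.  ]
```

>>> {"method": "carry_out", "body": {"motion": [[0,0,-0.03,-7,7,-4,0.35],[0,0,-0.03,-13,15,-4,0.35],[0,0,-0.03,-13,15,0,0.35],[0,0,-0.03,-14,14,8,0.35],[0,0,-0.03,-15,14,16,0.35],[0,0,-0.03,-15,14,24,0.35],[0,0,-0.03,-15,14,32,0.35],[0,0,-0.03,-14,14,40,0.35],[0,0,-0.03,-12,16,47,0.35],[0,0,-0.03,-10,17,54,0.35],[0,0,-0.03,-9,17,58,0.35],[0,0,-0.03,-9,17,58,0.35]]}}

```text
time_s: 5.18
tool_pos: [0.5886, -0.0688, 0.0615]
tcp_rot: [-0.587, 0.705, -0.049, 0.395]
force: [-1.0, 0.2, 0.5]
grip_width: 0.349
```

```bash
python3 - <<'E'
from h import *
im,K,T,c=cam('wrist'); s=observe(); print(s['time_s'],inS(s['tool_pos']),s['force'].round(1),s['qpos'].round(2))
cv2.imwrite('pics/w3.png',cv2.resize(im,(640,480),interpolation=cv2.INTER_CUBIC))
E
```

```text
5.225 [-29.24665206  92.27446642  23.39759058] [ 0.3 -0.1 -0.7] [-0.06  0.45  1.85 -0.65  0.48 -0.45]
```

View pics/w3.png

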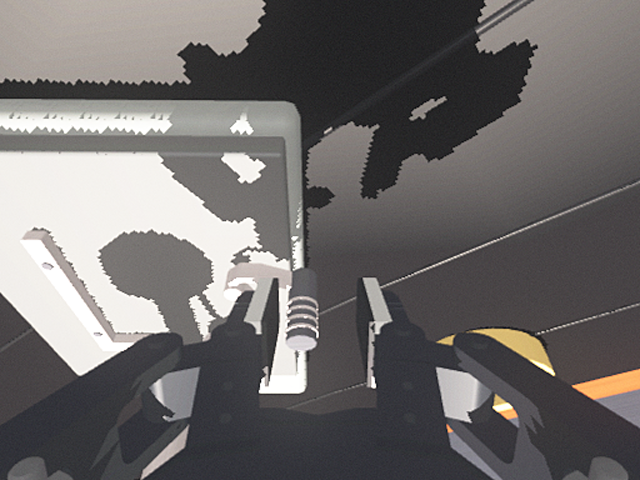

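The arm is open: the knob stands at its stop between the fingers at (300,310), the force is near 0, and the nose is clear of the seat. I'll withdraw and go to look at the block.

```bash
python3 - <<'E'
from h import *
R0=rot(observe()['tcp_rot']); p0=observe()['tool_pos']
Rt=pose(-47,30); y=Rt.as_matrix()[:,1]; P=np.array([.626,.282,.025])-.11*y; print(P,delta(P,Rt))
w=p0+R0.apply([0,-.09,0]); print('mid',w, delta([.50,.05,.25],R0))
E
```

```text
[0.58849009 0.32222445 0.12026279] (array([-0.0804,  0.1366, -0.0021]), array([-179.2, -170.3,  308.8]))
mid [ 0.55288741 -0.04149705  0.13943054] (array([0., 0., 0.]), array([ -29.9, -234.6,   39.8]))
```

>>> {"method": "carry_out", "body": {"motion": [[0,0,0,0,-45,0,0.6],[0,0,0,0,-100,0,0.6],[0,0,0,0,-160,10,0.6],[0,0,0,-30,-220,40,0.6],[-0.04,0.07,0,-60,-240,100,0.6],[-0.08,0.137,0,-80,-250,160,0.6],[-0.08,0.137,0,-110,-257,220,0.6],[-0.08,0.137,0,-125,-257,280,0.6],[-0.08,0.137,0,-140,-240,309,0.6],[-0.08,0.137,0,-165,-200,309,0.6],[-0.08,0.137,0,-179,-170,309,0.6],[-0.08,0.137,0,-179,-170,309,0.6]]}}

```text
time_s: 6.72
tool_pos: [0.5881, 0.3212, 0.1175]
tcp_rot: [-0.553, 0.701, -0.106, 0.439]
force: [0.1, 0.5, 0.1]
grip_width: 0.604
```

```bash
python3 - <<'E'
from h import *
im,K,T,c=cam('wrist'); s=observe(); print(s['time_s'],s['tool_pos'],s['qpos'].round(2),s['grip_width'])
np.savez('w4.npz',im=im,K=K,T=T)
cv2.imwrite('pics/w4.png',cv2.resize(im,(800,600),interpolation=cv2.INTER_CUBIC))
E
```

```text
6.775 [0.58889265 0.32181513 0.12001265] [ 0.63  0.66  1.34 -0.57  1.14  0.12] 0.6001296929016169
```

View pics/w4.png

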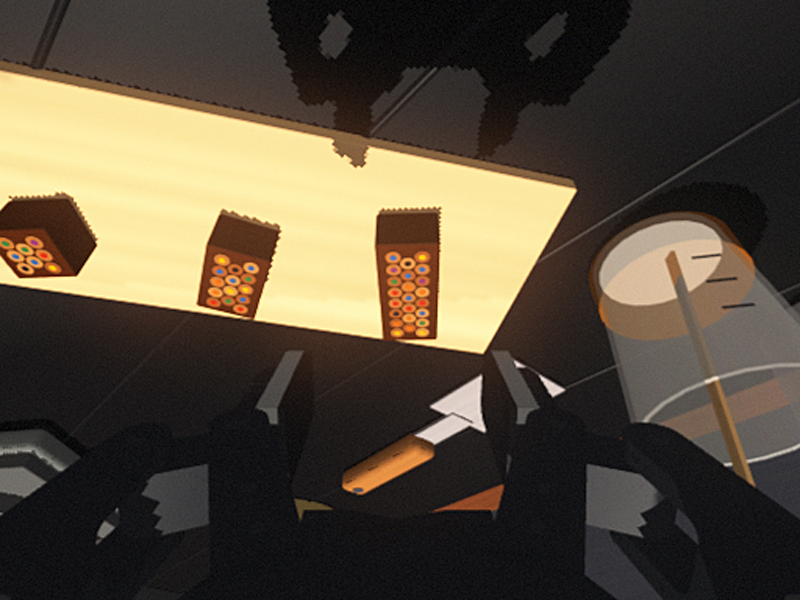

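Block top face in the wrist view: near edge at (377,245)–(440,246), far edge at (385,338)–(437,340). The shorter blocks are at (235,265) and (45,240).

```bash
python3 - <<'E'
from h import *
d=np.load('w4.npz');K,T=d['K'],d['T']
P=np.array([onz(K,T,u*.64,v*.64,.033)[:2] for u,v in [(377,245),(440,246),(437,340),(385,338)]])
c=P.mean(0); f=(P[2]+P[3])/2-(P[0]+P[1])/2; w=(P[1]+P[2])/2-(P[0]+P[3])/2
yw=np.degrees(np.arctan2(f[1],f[0])); print(c,np.linalg.norm(f),np.linalg.norm(w),yw, np.degrees(np.arctan2(w[1],w[0]))-90)
np.savez('blk.npz',c=c,yaw=yw)
Rt=pose(yw,30); hd=np.array([np.cos(np.radians(yw)),np.sin(np.radians(yw)),0]);y=Rt.as_matrix()[:,1]
G=np.r_[c,.009+.011]-.012*hd
print('above',delta(G-.04*y,Rt),'G',delta(G,Rt))
E
```

```text
[0.62906242 0.28751109] 0.06799282785777915 0.02887215168217671 -44.878135512844025 -49.16612298967067
above (array([ 0.0195, -0.0322, -0.0023]), array([-14.8,  66.9,   4.9])) G (array([ 0.0195, -0.0322, -0.0023]), array([-14.7, 106.9,   5.7]))
```

>>> {"method": "carry_out", "body": {"motion": [[0.02,-0.025,0,-15,40,5,0.6],[0.02,-0.025,0,-15,67,5,0.6],[0.02,-0.025,0,-15,80,5,0.6],[0.02,-0.025,0,-15,94,5.5,0.6],[0.02,-0.025,0,-15,107,6,0.6],[0.02,-0.025,0,-15,107,6,0.6]], "force": 25}}

```text
time_s: 7.52
tool_pos: [0.6209, 0.2964, 0.0193]
tcp_rot: [-0.562, 0.699, -0.094, 0.432]
force: [-0.3, 0.0, 0.0]
grip_width: 0.594
```

```bash
python3 - <<'E'
from h import *
s=observe(); d=np.load('blk.npz'); yw=-45.2; a=np.radians(yw)
hd=np.array([np.cos(a),np.sin(a),0]); r=s['tool_pos']-np.r_[d['c'],.009]
print(s['time_s'],s['force'].round(1),'along',hd@r,'lat',r@[-hd[1],hd[0],0],'z',r[2],s['qpos'].round(2)); M=rot(s['tcp_rot']).as_matrix(); print(M.round(3))
E
```

```text
7.525 [-0.3  0.   0. ] along -0.012078329076700972 lat 0.00043128158115492626 z 0.010287444031441008 [ 0.57  0.81  1.35 -0.63  0.96  0.15]
[[ 0.609  0.353  0.71 ]
 [-0.617 -0.351  0.704]
 [ 0.498 -0.867  0.004]]
```

Positioned as planned. Next: close, hold, then lift slightly.

>>> {"method": "carry_out", "body": {"motion": [[0,0,0,0,0,0,0.2],[0,0,0,0,0,0,0.2],[0,0,0,0,0,0,0.2],[0,0,0,0,0,0,0.2],[0,0,0,5,-9,0,0.2],[0,0,0,15,-26,0,0.2],[0,0,0,35,-60,0,0.2],[0,0,0,60,-104,0,0.2],[0,0,0,60,-104,0,0.2]], "force": 30}}

```text
time_s: 8.65
tool_pos: [0.622, 0.297, 0.1462]
tcp_rot: [-0.564, 0.696, -0.093, 0.434]
force: [0.4, 0.2, -0.9]
grip_width: 0.342
```

```bash
python3 - <<'E'
from h import *
im,K,T,c=cam('wrist'); s=observe(); print(s['time_s'],s['tool_pos'],s['force'],s['qpos'].round(2),s['grip_width'])
np.savez('w5.npz',im=im,K=K,T=T)
cv2.imwrite('pics/w5.png',cv2.resize(im[120:384,100:420],(800,600),interpolation=cv2.INTER_CUBIC))
E
```

```text
8.7 [0.6211155  0.29650476 0.14304415] [-0.31740408 -0.31644636 -1.44408206] [ 0.57  0.65  1.31 -0.57  1.13  0.02] 0.34704768533818003
```

View pics/w5.png

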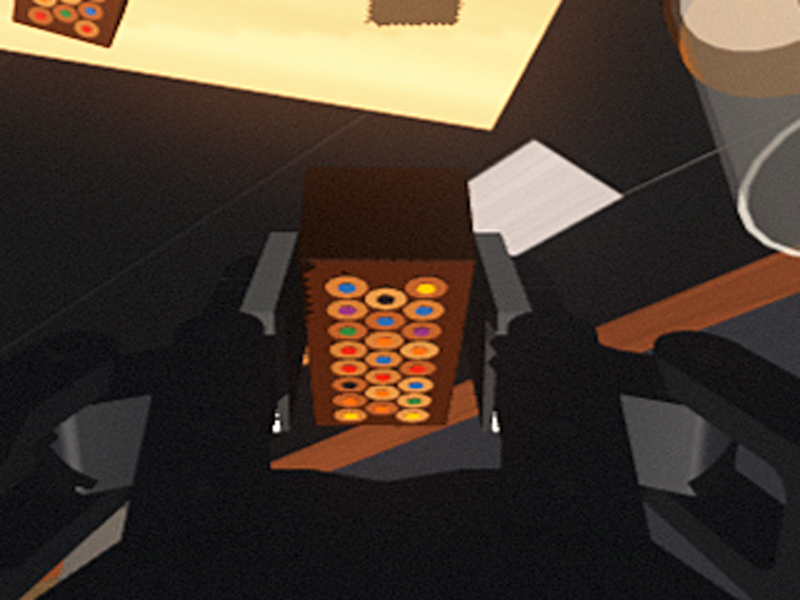

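The block is held between the pads; its near top edge is at (303,258)–(475,262) and its far edge at (316,425)–(447,425). I'll check its offset and pitch in the hand, then plan the placing.

```bash
cat >> h.py <<'E'
TILT=30
E
python3 - <<'E'
from h import *
d=np.load('w5.npz');K,T=d['K'],d['T']; s=observe(); t=s['tool_pos']; M=rot(s['tcp_rot']).as_matrix(); a=np.arctan2(M[1,1],M[0,1]); hd=np.array([np.cos(a),np.sin(a),0]); lt=np.array([-hd[1],hd[0],0])
print('tilt',np.degrees(np.arccos(-M[2,1])),'heading',np.degrees(a),'roll',M[2,2])
for q in [(303,258),(475,262),(447,425),(316,425)]:
    w=onz(K,T,100+q[0]/2.5,120+q[1]/2.5,t[2]+.0137)-t; print((1000*np.array([hd@w,lt@w])).round(1))
yaw=np.degrees(seatT()[1]); Rt=pose(yaw,30)
# block centre = TCP + 12 along
G=S(-12-3,0+3,10.5); 
print('over: ',delta(G+[0,0,.06],Rt), 'back',delta(G-.15*(S(1,0,0)-S(0,0,0))*1000/1.0+[0,0,.09],Rt), S(-165,3,100))
E
```

```text
tilt 29.9283009382022 heading -44.25276023170458 roll 0.009581328484066454
[-27.9 -11.3]
[-25.8  16.6]
[31.2 14.2]
[ 29.9 -13.6]
over:  (array([ 0.0534, -0.1118, -0.0007]), array([ 211.1,  157.3, -367.9])) back (array([ 0.0534, -0.1118, -0.0007]), array([  97.1,   56.9, -386.1])) [ 0.42642891 -0.05536248  0.138     ]
```

```bash
python3 - <<'E'
from h import *
d=np.load('w5.npz');K,T=d['K'],d['T']; s=observe(); Rt0=rot(s['tcp_rot']); t=s['tool_pos']
for im_pts in ([(303,258),(475,262),(447,425),(316,425),(307,168),(470,168)],[(303,258),(475,262),(447,425),(316,425)]):
    im=np.array(im_pts,float)/2.5+[100,120]
    ob=np.array([(-35,15,12),(-35,-15,12),(35,-15,12),(35,15,12),(-35,15,-12),(-35,-15,-12)][:len(im)],float)/1000
    ob[:,1]*=-1  # image is upside down: left pixel = -y(lateral)
    ok,rv,tv=cv2.solvePnP(ob,im,K,None); F=np.diag([1,-1,-1.])
    Rc=F@cv2.Rodrigues(rv)[0]; W=T[:3,:3]@Rc; c=T[:3,:3]@(F@tv.ravel())+T[:3,3]
    pr=cv2.projectPoints(ob,rv,tv,K,None)[0].reshape(-1,2)
    a=np.radians(-44.25);hd=np.array([np.cos(a),np.sin(a),0]);lt=np.array([-hd[1],hd[0],0])
    print('axes',W.round(3).tolist(),'pitch',np.degrees(np.arcsin(W[2,0])),'ctr rel tcp',(1000*np.array([hd@(c-t),lt@(c-t),c[2]-t[2]])).round(1),'yaw',np.degrees(np.arctan2(W[1,0],W[0,0])),'err',np.abs(pr-im).max().round(2))
E
```

```text
axes [[0.689, 0.724, 0.027], [-0.723, 0.689, -0.047], [-0.053, 0.013, 0.999]] pitch -3.0221832506999653 ctr rel tcp [18.   1.5 -7.4] yaw -46.38433750673557 err 2.63
axes [[0.689, 0.725, 0.03], [-0.723, 0.689, -0.056], [-0.062, 0.017, 0.998]] pitch -3.5368055194261676 ctr rel tcp [13.8  1.6 -5.4] yaw -46.38181675957889 err 1.02
```

>>> {"method": "carry_out", "body": {"motion": [[0,0,0,0,0,0,0.2],[0,0,0,0,0,0,0.2],[0,0,0,0,0,0,0.2]], "force": 50}}

```text
time_s: 9.07
tool_pos: [0.6203, 0.296, 0.139]
tcp_rot: [-0.562, 0.699, -0.094, 0.432]
force: [0.1, -0.0, -1.1]
grip_width: 0.334
```

```bash
python3 - <<'E'
from h import *
im,K,T,c=cam('wrist'); s=observe(); print(s['tool_pos'],s['grip_width'])
np.savez('w6.npz',im=im,K=K,T=T)
g=cv2.GaussianBlur(im,(1,1),0).astype(int)
for u in (231,247,262,278): print(u,[(v,int(g[v,u].sum())) for v in list(range(180,194))+list(range(216,232))+list(range(284,298))])
for v in (228,): print('row',v,[(u,int(g[v,u].sum())) for u in list(range(214,228))+list(range(284,298))])
for v in (284,): print('row',v,[(u,int(g[v,u].sum())) for u in list(range(220,234))+list(range(272,286))])
E
```

```text
[0.62041492 0.29609404 0.13926266] 0.33815160987710413
231 [(180, 151), (181, 146), (182, 140), (183, 151), (184, 138), (185, 146), (186, 143), (187, 130), (188, 171), (189, 149), (190, 129), (191, 122), (192, 127), (193, 118), (216, 86), (217, 73), (218, 71), (219, 79), (220, 54), (221, 89), (222, 66), (223, 69), (224, 69), (225, 78), (226, 62), (227, 82), (228, 65), (229, 66), (230, 68), (231, 68), (284, 146), (285, 144), (286, 144), (287, 139), (288, 139), (289, 138), (290, 150), (291, 136), (292, 135), (293, 139), (294, 151), (295, 141), (296, 131), (297, 137)]
247 [(180, 145), (181, 148), (182, 154), (183, 157), (184, 149), (185, 144), (186, 150), (187, 141), (188, 139), (189, 147), (190, 125), (191, 135), (192, 144), (193, 133), (216, 73), (217, 90), (218, 59), (219, 81), (220, 66), (221, 82), (222, 83), (223, 88), (224, 75), (225, 83), (226, 70), (227, 62), (228, 65), (229, 61), (230, 85), (231, 55), (284, 352), (285, 421), (286, 404), (287, 310), (288, 188), (289, 106), (290, 213), (291, 421), (292, 489), (293, 468), (294, 354), (295, 175), (296, 132), (297, 165)]
262 [(180, 
[... 997 characters left out ...]
142), (296, 169), (297, 140)]
row 228 [(214, 226), (215, 212), (216, 224), (217, 212), (218, 108), (219, 48), (220, 57), (221, 61), (222, 55), (223, 63), (224, 73), (225, 71), (226, 65), (227, 71), (284, 87), (285, 77), (286, 90), (287, 77), (288, 94), (289, 72), (290, 171), (291, 216), (292, 220), (293, 223), (294, 228), (295, 235), (296, 228), (297, 219)]
row 284 [(220, 71), (221, 395), (222, 485), (223, 355), (224, 166), (225, 137), (226, 147), (227, 136), (228, 146), (229, 146), (230, 146), (231, 146), (232, 130), (233, 144), (272, 214), (273, 145), (274, 146), (275, 142), (276, 149), (277, 143), (278, 149), (279, 140), (280, 150), (281, 155), (282, 107), (283, 88), (284, 96), (285, 72)]
```

```bash
python3 - <<'E'
import numpy as np,cv2
im=np.load('w6.npz')['im']; cv2.imwrite('pics/w6.png',cv2.resize(im[170:330,160:360],(800,640),interpolation=cv2.INTER_CUBIC)[:600])
E
```

```text
(no output)
```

View pics/w6.png

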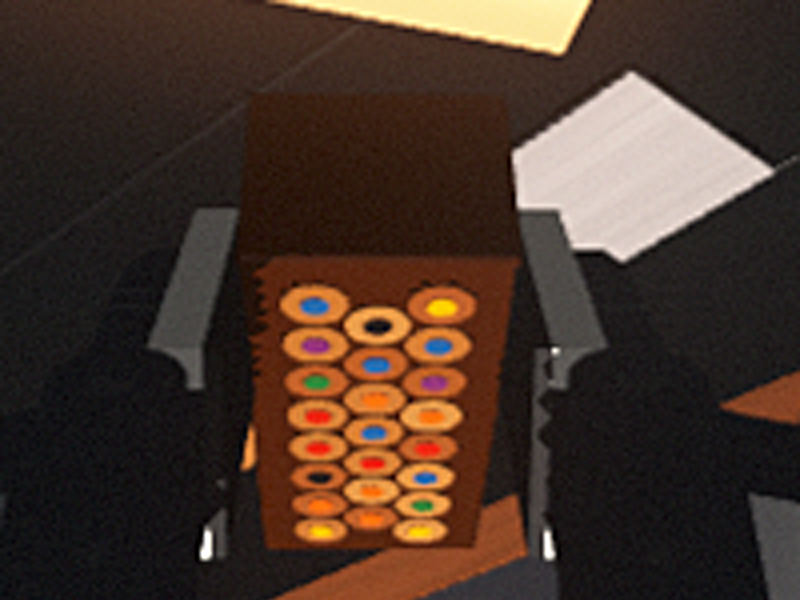

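The fresh settled view shows the block exactly where expected: near edge v≈234 (expected 236), far edge 307 (309), lower edge 194 (193). The apparent slip came from a wrong crop scale on my side. Next I'll plan the approach.

```bash
python3 - <<'E'
from h import *
Rt=pose(np.degrees(seatT()[1]),30); s=observe()
print('up',delta(s['tool_pos']+[0,0,.08],Rt))
for q in [(-165,3,130),(-115,3,40),(-60,3,18)]: print(q,delta(S(*q),Rt))
E
```

```text
up (array([ 0.0579, -0.1091, -0.0021]), array([ 39.8, -69.4,   0.3]))
(-165, 3, 130) (array([ 0.0579, -0.1091, -0.0021]), array([ 112.9,   29.8, -385.2]))
(-115, 3, 40) (array([ 0.0579, -0.1091, -0.0021]), array([ 111.1,  132.5, -379.4]))
(-60, 3, 18) (array([ 0.0579, -0.1091, -0.0021]), array([ 147.5,  178.8, -372.7]))
```

>>> {"method": "carry_out", "body": {"motion": [[0,0,0,20,-35,0,0.2],[0,0,0,40,-69,-15,0.2],[0.01,-0.02,0,50,-60,-60,0.2],[0.02,-0.04,0,60,-50,-110,0.2],[0.03,-0.055,0,70,-40,-160,0.2],[0.04,-0.07,0,80,-25,-210,0.2],[0.05,-0.09,0,90,-10,-260,0.2],[0.058,-0.109,0,100,5,-310,0.2],[0.058,-0.109,-0.002,108,20,-355,0.2],[0.058,-0.109,-0.002,113,30,-385,0.2],[0.058,-0.109,-0.002,113,30,-385,0.2],[0.058,-0.109,-0.002,113,30,-385,0.2]]}}

```text
time_s: 10.62
tool_pos: [0.4272, -0.0551, 0.1685]
tcp_rot: [-0.586, 0.705, -0.05, 0.397]
force: [0.4, 0.3, -0.4]
grip_width: 0.332
```

```bash
python3 - <<'E'
from h import *
Rt=pose(np.degrees(seatT()[1]),30); s=observe()
print(s['time_s'],inS(s['tool_pos']),s['force'].round(2),s['qpos'].round(2),s['grip_width'])
for q in [(-165,3,130),(-115,3,40),(-60,3,18),(-16,3,18)]: print(q,delta(S(*q),Rt))
E
```

```text
10.625 [-164.53004131    3.67843655  130.4776439 ] [ 0.39  0.29 -0.45] [-0.05 -0.08  2.19 -0.49  0.65 -0.62] 0.331986705645771
(-165, 3, 130) (array([-0.0012, -0.001 ,  0.0007]), array([-0.6,  0.2, -0.7]))
(-115, 3, 40) (array([-0.0012, -0.001 ,  0.0007]), array([ -2.4, 103.1,  -0.8]))
(-60, 3, 18) (array([-0.0012, -0.001 ,  0.0007]), array([ 34.2, 149.7,  -0.8]))
(-16, 3, 18) (array([-0.0012, -0.001 ,  0.0007]), array([ 72.3, 171.7,  -0.8]))
```

>>> {"method": "carry_out", "body": {"motion": [[0,0,0,-1,40,-1,0.2],[0,0,0,-2,80,-1,0.2],[0,0,0,-2,103,-1,0.2],[0,0,0,16,126,-1,0.2],[0,0,0,34,150,-1,0.2],[0,0,0,47,157,-1,0.2],[0,0,0,60,165,-1,0.2],[0,0,0,66,168,-1,0.2],[0,0,0,72,171,-1,0.2],[0,0,0,72,171,-1,0.2],[0,0,0,72,171,-1,0.2]]}}

```text
time_s: 12.0
tool_pos: [0.5424, -0.1471, 0.0561]
tcp_rot: [-0.586, 0.705, -0.05, 0.396]
force: [-0.6, 0.1, -0.3]
grip_width: 0.333
```

```bash
python3 - <<'E'
from h import *
Rt=pose(np.degrees(seatT()[1]),30); s=observe()
print(s['time_s'],inS(s['tool_pos']),s['force'].round(2),s['qpos'].round(2),s['grip_width'])
for q in [(-16,3,12.5),(-16,3,10),(-16,3,9)]: print(q,delta(S(*q),Rt))
E
```

```text
12.0 [-17.14262479   2.45479664  18.09038027] [-0.58  0.06 -0.27] [-0.24  0.39  1.96 -0.61  0.36 -0.61] 0.3334459267213928
(-16, 3, 12.5) (array([-0.001 , -0.0004,  0.0002]), array([-1.8,  5.4,  0.5]))
(-16, 3, 10) (array([-0.001 , -0.0004,  0.0002]), array([-3.1,  7.6,  0.5]))
(-16, 3, 9) (array([-0.001 , -0.0004,  0.0002]), array([-3.6,  8.4,  0.5]))
```

>>> {"method": "carry_out", "body": {"motion": [[0,0,0,0,2,0.5,0.2],[0,0,0,-1,4,0.5,0.2],[0,0,0,-1.8,5.4,0.5,0.2],[0,0,0,-2.2,6.1,0.5,0.2],[0,0,0,-2.6,6.8,0.5,0.2],[0,0,0,-2.8,7.1,0.5,0.2],[0,0,0,-2.8,7.1,0.5,0.2]]}}

```text
time_s: 12.88
tool_pos: [0.5444, -0.1478, 0.0496]
tcp_rot: [-0.586, 0.705, -0.049, 0.397]
force: [-4.7, 1.1, 11.8]
grip_width: 0.337
```

```bash
python3 - <<'E'
from h import *
s=observe();print(s['time_s'],inS(s['tool_pos']),s['force'].round(2),s['ft_torque'].round(2))
E
```

```text
12.875 [-15.12689784   3.17034041  11.63729489] [-4.74  1.09 11.76] [-0.05  0.15 -0.13]
```

>>> {"method": "carry_out", "body": {"motion": [[0,0,0,0.2,-0.4,0,0.2],[0,0,0,0.2,-0.4,-1,0.2],[0,0,0,0.2,-0.4,-2,0.2],[0,0,0,0.2,-0.4,-3,0.2],[0,0,0,0.2,-0.4,-3,0.2]]}}

```text
time_s: 13.5
tool_pos: [0.5426, -0.15, 0.0497]
tcp_rot: [-0.586, 0.705, -0.049, 0.397]
force: [0.7, 2.1, 6.0]
grip_width: 0.338
```

```bash
cat >> h.py <<'E'
def fs():
    s=observe(); a=seatT()[1]; f=s['force']; c,n=np.cos(a),np.sin(a)
    print(s['time_s'],'pos',inS(s['tool_pos']).round(2),'F seat',np.round([c*f[0]+n*f[1],-n*f[0]+c*f[1],f[2]],1),'grip',round(s['grip_width'],3))
E
python3 -c "
from h import *
fs()"
```

```text
13.5 pos [-15.18   0.33  11.72] F seat [-0.8  2.   6. ] grip 0.338
```

>>> {"method": "carry_out", "body": {"motion": [[0,0,0,0.1,-0.2,-1,0.2],[0,0,0,0.1,-0.2,-1.7,0.2],[0,0,0,0.1,-0.2,-1.7,0.2]]}}

```text
time_s: 13.88
tool_pos: [0.5416, -0.151, 0.0497]
tcp_rot: [-0.586, 0.705, -0.049, 0.397]
force: [3.0, 4.9, 5.2]
grip_width: 0.334
```

```bash
python3 -c "
from h import *
fs()"
```

```text
13.875 pos [-15.38  -1.09  11.69] F seat [-0.7  5.8  5.2] grip 0.334
```

>>> {"method": "carry_out", "body": {"motion": [[0,0,0,0.9,0.4,0.3,0.2],[0,0,0,1.8,0.9,0.3,0.2],[0,0,0,2.6,1.4,0.3,0.2],[0,0,0,2.6,1.4,0.3,0.2]]}}

```text
time_s: 14.38
tool_pos: [0.5436, -0.1525, 0.0497]
tcp_rot: [-0.586, 0.705, -0.049, 0.396]
force: [-1.4, 6.6, 9.5]
grip_width: 0.34
```

```bash
python3 -c "
from h import *
fs()"
```

```text
14.375 pos [-12.86  -1.01  11.67] F seat [-5.2  4.3  9.5] grip 0.34
```

>>> {"method": "carry_out", "body": {"motion": [[0,0,0,1.0,0.2,0,0.2],[0,0,0,1.5,0.4,0,0.2],[0,0,0,2.0,0.7,0,0.2],[0,0,0,2.0,0.7,0,0.2]]}}

```text
time_s: 14.88
tool_pos: [0.5439, -0.1528, 0.0496]
tcp_rot: [-0.586, 0.705, -0.05, 0.396]
force: [-20.7, 22.3, 23.8]
grip_width: 0.338
```

```bash
python3 -c "
from h import *
fs()
im,K,T,c=cam('wrist'); cv2.imwrite('pics/w7.png',cv2.resize(im,(800,600),interpolation=cv2.INTER_CUBIC))"
```

```text
14.875 pos [-12.42  -1.08  11.61] F seat [-30.    4.8  23.8] grip 0.338
```

The block is against both faces: F_x rose to 30 N at the stop, at x = −12.4 as predicted. I'll relax and release.

>>> {"method": "carry_out", "body": {"motion": [[0,0,0,-0.6,-0.4,0,0.2],[0,0,0,-1.0,-0.6,0.1,0.2],[0,0,0,-1.0,-0.6,0.1,0.2]], "force": 20}}

```text
time_s: 15.3
tool_pos: [0.5439, -0.1527, 0.0497]
tcp_rot: [-0.586, 0.705, -0.05, 0.396]
force: [-6.1, 11.0, 10.0]
grip_width: 0.336
```

```bash
python3 -c "
from h import *
fs()"
```

```text
15.3 pos [-12.51  -1.04  11.67] F seat [-11.6   4.9  10. ] grip 0.336
```

>>> {"method": "carry_out", "body": {"motion": [[0,0,0,-0.2,-0.3,0,0.2],[0,0,0,-0.2,-0.3,0,0.5],[0,0,0,-0.2,-0.3,0,0.5],[0,0,0,-0.2,-0.3,0,0.5],[0,0,0,-0.2,-0.3,0,0.5]]}}

```text
time_s: 15.92
tool_pos: [0.5438, -0.1533, 0.0498]
tcp_rot: [-0.586, 0.705, -0.05, 0.396]
force: [-0.5, -0.5, 0.6]
grip_width: 0.503
```

```bash
python3 -c "
from h import *
fs()
im,K,T,c=cam('wrist'); np.savez('w8.npz',im=im,K=K,T=T); cv2.imwrite('pics/w8.png',cv2.resize(im,(800,600),interpolation=cv2.INTER_CUBIC))"
```

```text
15.925 pos [-12.25  -1.54  11.77] F seat [-0.1 -0.6  0.6] grip 0.503
```

View pics/w8.png

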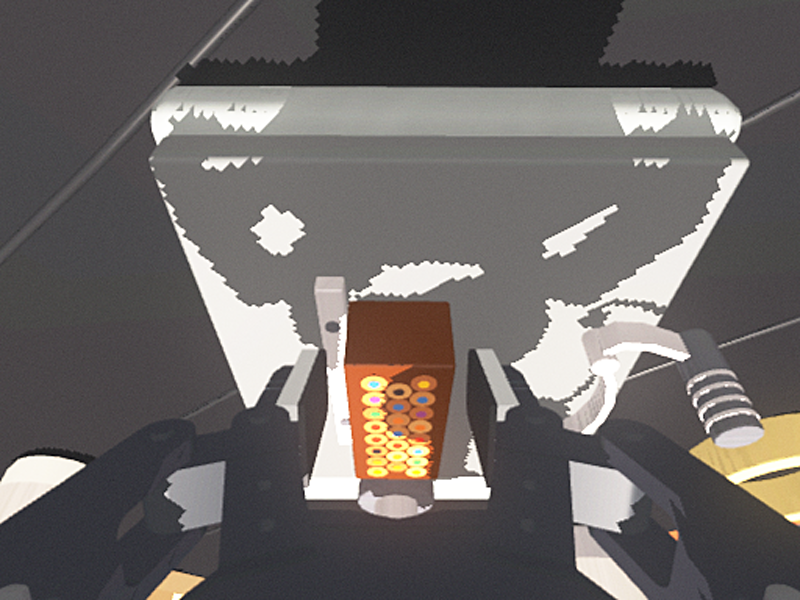

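The block sits flat, released, along the strip (top face around (400,420)), with the arm still open (knob at (720,390)). Next: withdraw, shut the fingers and go to the outer side of the knob.

```bash
python3 - <<'E'
from h import *
Rt=pose(np.degrees(seatT()[1]),30); y=Rt.as_matrix()[:,1]
P=S(-28,116,24); print(delta(P-.09*y,Rt),delta(P,Rt)); print(delta(S(-28,86,24),Rt))
E
```

```text
(array([-0.0008, -0.0007,  0.0001]), array([  -7.6, -108.4,  117.6])) (array([-0.0008, -0.0007,  0.0001]), array([ -7.6, -18.4, 117.5]))
(array([-0.0008, -0.0007,  0.0001]), array([ -7.6, -18.4,  87.5]))
```

>>> {"method": "carry_out", "body": {"motion": [[0,0,0,0,-12,0,0.5],[0,0,0,0,-35,0,0.5],[0,0,0,0,-70,0,0.5],[0,0,0,0,-108,0,0.4],[0,0,0,-4,-110,40,0],[0,0,0,-8,-108,85,0],[0,0,0,-8,-108,118,0],[0,0,0,-8,-108,118,0],[0,0,0,-8,-70,118,0],[0,0,0,-8,-40,118,0],[0,0,0,-8,-18,118,0],[0,0,0,-8,-18,118,0]]}}

```text
time_s: 17.48
tool_pos: [0.6032, -0.0513, 0.0608]
tcp_rot: [-0.586, 0.705, -0.051, 0.396]
force: [-0.6, 0.1, 0.4]
grip_width: -0.0
```

```bash
python3 -c "
from h import *
fs()"
```

```text
17.475 pos [-28.41 115.34  22.75] F seat [-0.5 -0.3  0.4] grip -0.0
```

>>> {"method": "carry_out", "body": {"motion": [[0,0,0,0,0,-5,0],[0,0,0,0,0,-9,0],[0,0,0,-1,0,-13,0],[0,0,0,-1,0,-17,0],[0,0,0,-2,0,-21,0],[0,0,0,-2,-1,-25,0],[0,0,0,-2,-1,-28,0],[0,0,0,-2,-1,-28,0],[0,0,0,-2,-1,-28,0],[0,0,0,-2,-1,-28,0]]}}

```text
time_s: 18.73
tool_pos: [0.5844, -0.0683, 0.0611]
tcp_rot: [-0.587, 0.704, -0.05, 0.395]
force: [-15.9, 30.6, 9.6]
grip_width: 0.0
```

```bash
python3 -c "
from h import *
fs()
im,K,T,c=cam('wrist'); cv2.imwrite('pics/w9.png',im); np.savez('w9.npz',im=im,K=K,T=T)
print(((proj(K,T,S(-35,41,39))).round(0)),(proj(K,T,S(-29,66,39))).round(0),(proj(K,T,S(-25,88,39))).round(0))"
```

```text
18.725 pos [-32.76  90.32  23.09] F seat [-31.4  14.2   9.6] grip 0.0
[142. 268.] [200. 274.] [247. 278.]
```

High side force: the finger has caught the knob's near flank. Backing off.

>>> {"method": "carry_out", "body": {"motion": [[0,0,0,-1,-4,2,0],[0,0,0,-2,-12,4,0],[0,0,0,-2,-30,6,0],[0,0,0,-2,-60,8,0],[0,0,0,-2,-60,8,0],[0,0,0,-2,-60,8,0]]}}

```text
time_s: 19.52
tool_pos: [0.5651, -0.0456, 0.1121]
tcp_rot: [-0.586, 0.705, -0.05, 0.396]
force: [-0.1, 0.2, 0.4]
grip_width: 0.001
```

```bash
python3 -c "
from h import *
fs()
im,K,T,c=cam('wrist'); np.savez('w10.npz',im=im,K=K,T=T); cv2.imwrite('pics/w10.png',cv2.resize(im,(800,600),interpolation=cv2.INTER_CUBIC))
for n,t in [('0',0),('.16',.16),('.6',.6),('.7',.7),('.85',.85)]:
    c_,s_=np.cos(t),np.sin(t); k=(35-68*c_-20*s_,50+68*s_-20*c_); print(n,(proj(K,T,S(*k,39))*800/512).round(0),(proj(K,T,S(*k,16))*800/512).round(0))"
```

```text
19.525 pos [-61.98  96.28  74.13] F seat [-0.3  0.1  0.4] grip 0.001
0 [230. 345.] [242. 303.]
.16 [256. 341.] [267. 299.]
.6 [334. 345.] [339. 303.]
.7 [351. 349.] [354. 307.]
.85 [374. 356.] [376. 315.]
```

View pics/w10.png

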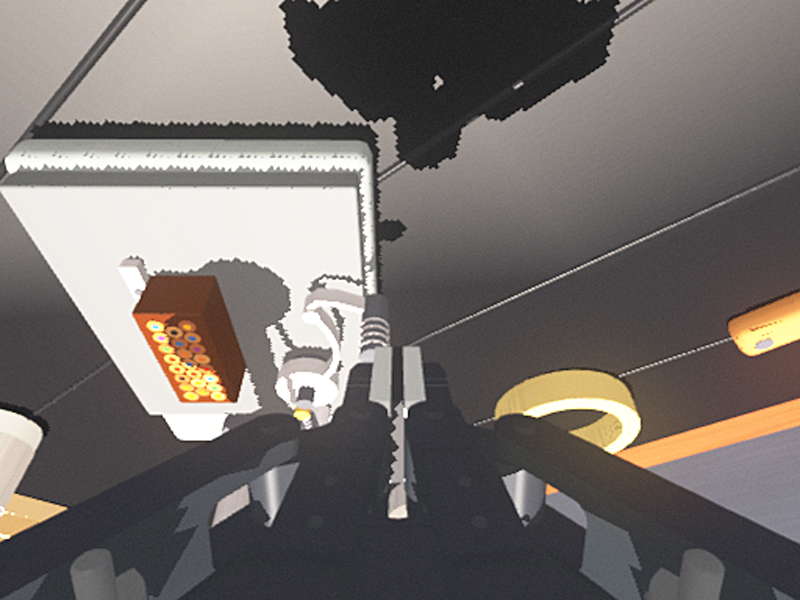

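The knob is still at the open stop, at (376,300) as predicted for 0.85, and the block is undisturbed. So the finger slipped along the knob's near flank. I'll push again about 14 mm further forward so the knob meets the middle of the finger.

```bash
python3 - <<'E'
from h import *
Rt=pose(np.degrees(seatT()[1]),30); y=Rt.as_matrix()[:,1]
P=S(-14,118,22); print(delta(P-.06*y,Rt),delta(P,Rt)); print(delta(S(-14,103,22),Rt))
E
```

```text
(array([-0.0004, -0.0007, -0.0002]), array([15.7,  8.9, 21.8])) (array([-0.0004, -0.0007, -0.0002]), array([15.7, 68.9, 21.8]))
(array([-0.0004, -0.0007, -0.0002]), array([15.7, 68.9,  6.8]))
```

>>> {"method": "carry_out", "body": {"motion": [[0,0,0,10,-10,22,0],[0,0,0,16,9,22,0],[0,0,0,16,9,22,0],[0,0,0,16,35,22,0],[0,0,0,16,60,22,0],[0,0,0,16,69,22,0],[0,0,0,16,69,22,0],[0,0,0,16,69,17,0],[0,0,0,16,69,13,0],[0,0,0,16,69,9,0],[0,0,0,16,69,7,0],[0,0,0,16,69,7,0]]}}

```text
time_s: 21.08
tool_pos: [0.6077, -0.0693, 0.0611]
tcp_rot: [-0.586, 0.705, -0.05, 0.397]
force: [1.0, 4.7, 1.4]
grip_width: -0.003
```

```bash
python3 -c "
from h import *
fs()"
```

```text
21.075 pos [-13.83 103.95  23.08] F seat [-2.1  4.3  1.4] grip -0.003
```

>>> {"method": "carry_out", "body": {"motion": [[0,0,0,-1,0,-3,0],[0,0,0,-2,-1,-6,0],[0,0,0,-3,-1,-9,0],[0,0,0,-3,-2,-12,0],[0,0,0,-4,-2,-14,0],[0,0,0,-4,-2,-16,0],[0,0,0,-4,-2,-16,0]]}}

```text
time_s: 21.95
tool_pos: [0.594, -0.0797, 0.0603]
tcp_rot: [-0.586, 0.705, -0.05, 0.396]
force: [-0.6, 0.6, 0.0]
grip_width: 0.002
```

```bash
python3 -c "
from h import *
fs()"
```

```text
21.95 pos [-18.16  87.31  22.31] F seat [-0.8  0.1  0. ] grip 0.002
```

The force dropped to zero, so the arm has snapped. I'll withdraw clear and check numerically.

>>> {"method": "carry_out", "body": {"motion": [[0,0,0,0,-20,2,0],[0,0,0,0,-60,4,0],[0,0,0,0,-110,4,0],[0,0,0,-10,-150,-20,0],[0,0,0,-25,-165,-50,0],[0,0,0,-25,-165,-70,0],[0,0,0,-25,-165,-70,0],[0,0,0,-25,-165,-70,0]]}}

```text
time_s: 22.95
tool_pos: [0.4693, -0.0701, 0.1907]
tcp_rot: [-0.586, 0.705, -0.05, 0.397]
force: [0.3, 0.3, 0.2]
grip_width: -0.0
```

```bash
python3 - <<'E'
from h import *
fs()
im,K,T,c=cam('wrist'); np.savez('w11.npz',im=im,K=K,T=T); cv2.imwrite('pics/w11.png',im)
h=cv2.cvtColor(im,cv2.COLOR_BGR2HSV)
# expected pixels
ob=[(-35,-15,24),(-35,15,24),(35,15,24),(35,-15,24),(-35,-15,0),(-35,15,0)]
E=np.array([proj(K,T,S(*o)) for o in ob]); print('expected',E.round(1).tolist())
x0,y0=(E.min(0)-25).astype(int); x1,y1=(E.max(0)+25).astype(int)
m=((h[...,1]>110)&((h[...,0]<18)|(h[...,0]>170))).astype(np.uint8)*255
mm=np.zeros_like(m); mm[y0:y1,x0:x1]=m[y0:y1,x0:x1]; mm=cv2.morphologyEx(mm,cv2.MORPH_CLOSE,np.ones((7,7)))
ct=max(cv2.findContours(mm,cv2.RETR_EXTERNAL,cv2.CHAIN_APPROX_SIMPLE)[0],key=cv2.contourArea)
print('hull',cv2.approxPolyDP(cv2.convexHull(ct),2,True).reshape(-1,2).tolist(),cv2.contourArea(ct), 'expected area',cv2.contourArea(cv2.convexHull(E.astype(np.float32))))
for t in (0,.1,.16,.22,.85):
    c_,s_=np.cos(t),np.sin(t);k=(35-68*c_-20*s_,50+68*s_-20*c_); print(t,'knob top',proj(K,T,S(*k,39)).round(0),'base',proj(K,T,S(*k,16)).round(0))
t=.16;c_,s_=np.cos(t),np.sin(t);k=(35-68*c_-20*s_,50+68*s_-20*c_); g=im.sum(2)
for z in (35,31,27,22):
    u,v=proj(K,T,S(*k,z)).round().astype(int); print(z,u,v,g[v,u-14:u+15].tolist())
E
```

```text
22.95 pos [-122.13   17.87  152.73] F seat [0.  0.4 0.2] grip -0.0
expected [[218.6, 180.8], [249.8, 180.7], [250.3, 225.0], [223.6, 225.0], [220.4, 164.1], [249.9, 164.0]]
hull [[248, 166], [249, 220], [239, 224], [224, 224], [219, 182], [221, 166]] 1547.0 expected area 1795.4872294085799
0 knob top [266. 194.] base [265. 176.]
0.1 knob top [273. 192.] base [272. 175.]
0.16 knob top [278. 192.] base [276. 175.]
0.22 knob top [282. 191.] base [281. 174.]
0.85 knob top [326. 199.] base [322. 182.]
35 277 189 [582, 575, 572, 563, 566, 571, 582, 537, 357, 395, 603, 666, 656, 658, 668, 678, 668, 644, 592, 341, 733, 757, 722, 719, 717, 717, 718, 719, 712]
31 277 186 [583, 578, 586, 586, 564, 516, 409, 392, 565, 649, 646, 533, 404, 344, 273, 292, 297, 342, 408, 474, 750, 748, 722, 718, 720, 718, 720, 715, 719]
27 277 183 [351, 331, 339, 360, 356, 360, 325, 433, 763, 765, 608, 337, 283, 242, 228, 260, 282, 319, 406, 451, 704, 737, 721, 717, 720, 717, 720, 718, 720]
22 277 179 [379, 358, 346, 344, 358, 342, 339, 603, 533, 485, 476, 496, 478, 496, 454, 439, 513, 509, 420, 469, 713, 732, 719, 720, 718, 716, 720, 719, 718]
```

```bash
python3 - <<'E'
from h import *
im,K,T,c=cam('wrist'); g=im.astype(int).sum(2)
print(np.abs(im.astype(int)-np.load('w11.npz')['im']).mean())
for u in (228,235,242): print(u,'rows158-188',g[158:189,u].tolist())
for u in (226,230,234): print(u,'rows216-232',g[216:233,u].tolist())
print('row170 cols 208-256',g[170,208:256].tolist())
for q in [(235,163),(235,164),(235,165),(235,166)]: print(q,inS(onz(K,T,*q,.038)).round(1))
for q in [(235,180),(235,182),(230,223),(230,224),(230,225)]: print(q,inS(onz(K,T,*q,.062)).round(1))
i2,K2,T2,_=cam('top'); o=cv2.imread('pics/top0.png'); d=cv2.absdiff(i2,o).max(2); mk=cv2.morphologyEx((d>45).astype(np.uint8),cv2.MORPH_OPEN,np.ones((3,3)))
n,_,st,ce=cv2.connectedComponentsWithStats(mk); print([(st[i][:5].tolist()) for i in range(1,n) if st[i][4]>12])
E
```

```text
3.132451375325521
228 rows158-188 [725, 725, 729, 744, 725, 470, 363, 287, 241, 252, 262, 254, 259, 257, 249, 248, 255, 250, 254, 260, 258, 268, 244, 425, 433, 400, 416, 651, 743, 759, 758]
235 rows158-188 [719, 726, 726, 731, 757, 522, 332, 280, 243, 245, 260, 244, 265, 246, 249, 267, 255, 254, 258, 262, 253, 248, 228, 420, 451, 296, 236, 239, 237, 385, 504]
242 rows158-188 [726, 726, 727, 748, 676, 429, 365, 283, 236, 246, 244, 247, 241, 250, 235, 253, 254, 236, 250, 249, 241, 248, 235, 310, 268, 236, 276, 364, 420, 467, 438]
226 rows216-232 [445, 490, 424, 363, 369, 439, 399, 372, 347, 591, 723, 722, 715, 715, 718, 724, 741]
230 rows216-232 [567, 563, 603, 590, 618, 548, 565, 608, 423, 583, 722, 724, 716, 717, 733, 711, 369]
234 rows216-232 [656, 508, 585, 620, 598, 493, 383, 369, 364, 593, 726, 723, 719, 717, 733, 704, 378]
row170 cols 208-256 [725, 725, 728, 695, 765, 765, 765, 765, 765, 765, 765, 765, 244, 241, 242, 265, 256, 258, 272, 260, 259, 264, 256, 255, 266, 247, 255, 265, 249, 250, 251, 260, 247, 250, 241, 241, 247, 244, 241, 252, 233, 272, 350, 364, 379, 364, 366, 363]
(235, 163) [-36.7  -0.   -0. ]
(235, 164) [-35.4  -0.1   0. ]
(235, 165) [-34.   -0.1   0. ]
(235, 166) [-32.6  -0.2  -0. ]
(235, 180) [-36.3   0.9  24. ]
(235, 182) [-33.6   0.8  24. ]
(230, 223) [31.  -7.5 24. ]
(230, 224) [32.8 -7.6 24. ]
(230, 225) [34.6 -7.6 24. ]
[[178, 171, 18, 18, 176], [308, 193, 8, 14, 70], [220, 220, 81, 164, 3582], [291, 260, 4, 6, 22], [253, 275, 12, 15, 95], [35, 310, 143, 74, 5458], [243, 322, 53, 58, 1271], [289, 330, 8, 12, 75], [299, 348, 5, 10, 41], [302, 360, 11, 15, 140], [34, 366, 22, 12, 185], [178, 372, 5, 5, 21], [30, 378, 26, 6, 115], [182, 378, 6, 6, 30]]
```

```bash
python3 -c "
from plant import job_done,observe
print(job_done(), observe()['time_s'])"
```

```text
the job is handed in; nothing more can be done
the job is handed in; nothing more can be done
```

The job is handed in: the 70 mm block is on the stage, and the sprung arm has closed on it. Robot time was about 23 s of the 64 s allowed.

**What I did:**
- **Opening the arm:** I swung the knob back until it stayed open. I used a 30° tool tilt instead of the suggested 40°, because joint 4 hit its limit at 40°.
- **Placing the block:** I gripped the longest block from the board and lowered it until it touched the stage, at about 12 N. I slid it against the long edge and then the end stop (about 30 N at the stop), eased off and released it.
- **Closing the arm:** I nudged the knob back until it sprang shut, then withdrew.

**Last checks (measured from pixels, since my 12 pictures were used up):**
- **Knob:** it is within about 1 pixel of where it should be for the arm at 0.16 on a seated block.
- **Block:** its edges are within about 1 mm of the seat, with ends at x of about −35.5 and +34.5 mm. It lies directly beside the long edge, and the force on the tool was near zero.
- **Bench:** comparing the top camera view before and after, outside the areas the robot or its shadow covered, only the block's old place and the stage had changed.

**What went wrong or stayed unsure:**
- **First closing push:** the fingers slipped onto the knob's near side, with about 36 N on the wrist. I backed off, saw in a picture that the arm was still open and the block unmoved, and pushed again further forward.
- **Contact at the end stop:** I did not see it directly after clamping. I infer it from the force when I placed the block and its measured position. My fitted seat position is good to about 1–2 mm.

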